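Lock the sample rack on its transport sled

ROBOT

A 6-joint arm with a two-finger parallel gripper is mounted at the origin on the work surface. World frame = base frame: x ahead of the robot, y to its left, z up, the work surface at z = 0. Lengths are in m, angles in rad, forces in N, time in s.
With the tool pointing down it reaches from about 0.2 to 0.875 m from the base axis. Payload 3.4 kg.
Tool frame: the origin (TCP) lies between the finger pads; the fingertips stand 25 mm ahead of it and the grasp point (between the pads) lies 6 mm ahead of it (r.nose_length is the z of the fingertips in the tool frame, in m); z points along the fingers, y is the line along which they close (so a half turn about z gives the same grasp; the last joint's range is limited). The gripper opens to 94 mm and grips with 3 to 60 N. Pads are 16 mm wide; open, the fingers measure 119 mm over their backs; the gripper's body (75 mm by 177 mm) begins 78 mm behind the grasp point.
Start: joints at [1.101, 0.276, 1.505, -0, 1.361, -0.121], TCP at [0.197, 0.54, 0.23] pointing down, gripper open.
Joint ranges: [-2.89, 2.89], [-0.75, 2.08], [0.22, 2.7], [-1.18, 4.32], [0.11, 2.71], [-2.7, 2.7]. Speed limits (rad/s): [2.57, 2.57, 3.14, 3.14, 3.14, 3.14].

INTERFACE

Orientations are given as a unit quaternion [w, x, y, z].
In Python, from plant import r, gripper_to, inverse_kinematics, vision, models, telemetry gives the robot as it stands. Calls block until the motion is done:
- r.move_to(position, orientation): joint-space move of the TCP to a pose.
- r.move_l(position, rot=None, vel=0.15, guard=None): straight line of the TCP; rot=None keeps the orientation; vel is the mean speed in m/s. With guard (N) it stops when the force on the tool has changed by that much, and returns True; else False.
- r.movej(angles): joint-space move.
- gripper_to(opening, f_grip=None): finger opening in m; f_grip is the grip in N (None keeps the last); returns when the fingers have stopped.
- r.hold(seconds).
- inverse_kinematics(position, orientation): joint angles nearest the present ones, or None.
- vision.snapshot(name): name is "side" or "top"; returns the picture (384x512x3 uint8, red, green, blue); there is no depth.
- vision.get_calibration(name): a dict with "fx", "fy", "cx", "cy" (pixels), "D" ([k1, k2, p1, p2, k3] as OpenCV has them; the pictures are not rectified), "position" and "orientation" of the camera in the world. Camera axes: x right, y down, z forward; pixel columns grow to the right and rows downward; lengths in m; the calibration is good to about 2 mm. A picture is of the moment at which its call begins. get_calibration takes no time and is no camera call.
A pose or a line that the arm cannot do raises r.PlanningError and nothing moves.
- r.sign_off(): hands the job in; it is judged then, once.
Trained networks look in the newest picture that a camera, given by its name, has taken for a name from the list of things; names that differ only in an ending like _2 or _b are one class to them, and where a whole thing is asked for, a point or a joint stands for the part that bears it (a point fixed in the world has none). Each returns a list of dicts, best first, with "score" (0 to 1); they miss things now and then, are a little off and sometimes report something else, mostly with a low value. They report only what shows in the picture. A call takes as long as a camera call. They do not tell look-alikes from the thing itself.
- models.boxes_of(thing, camera): "at" ([x, y, z] in m, in world coordinates, good to about 4 mm: the middle of the surface that is visible of it).
- models.regions_of(thing, camera): "pixels" (384x512 bool, what is visible of it).
- models.mark_of(thing, camera): "at" ([x, y, z] in m, in world coordinates, good to about 4 mm: a listed point, or the origin of a listed thing).
Readings, each from a call of its own:
- telemetry.current_t(): time.
- telemetry.current_joints(): joint angles.
- telemetry.current_dq(): joint speeds.
- telemetry.current_joint_efforts(): joint torques, N m.
- telemetry.current_ee_pos(): TCP position.
- telemetry.current_tool_rot(): TCP orientation.
- telemetry.current_wrist_force(): force on the tool from outside, world axes, zero at the start.
- telemetry.current_torque(): the same for the moment, N m.
- telemetry.current_opening(): finger opening in m.
- telemetry.current_finger_force(): force on a finger pad.
Only numpy, scipy, OpenCV 4.12 (cv2) and the standard library are available. Lean on these libraries where they do the work, as an engineer would, in place of code of your own. Each camera call takes 0.05 s, during which the arm holds its last target. There are 200 camera calls.

TASK

Get the rack of red-capped sample tubes ready for the courier: push it along its sled until its front edge meets the black line scribed across the sled (nothing will stop it there), so that its eyelet lines up with the two on the sled. Then take the yellow-handled locking rod from its cradle and slide it through all three eyelets, fully home so that its collar is up against the first one, and let go, with the rack still on the line. Leave the bottle, the jar and the small tube block standing undisturbed where they are, and do not drop the rod on the bench.

Things in the scene. Friction and masses are not known exactly. Their poses are not given: they have to be found in the camera images.
- sled: Fixed white sled, a plate 250 x 136 x 8 mm, x -145 to +105, y -68 to +68 mm about its origin, which lies on the bench. Its x axis is the way the rack is pushed (roughly away from the robot), y the way the rod goes in, z up. Aluminium guide rails at y = +-62 mm, tops 16 mm above the bench, x -145 to +25 mm. Two upright eyelet lugs, see eyelet and far_eyelet.
- line (a point): Middle of the black line, 1.8 mm wide and 112 mm long, scribed across the sled plate along the sled's y, at sled x = 45 mm, on the plate's upper face. Axes as the sled's.
- eyelet (a point): Centre of the first lug's 11 mm eyelet on its outer face (sled x 77, y -52, z 55 mm); the rod enters here along +y; 1.5 mm chamfer. Axes as the sled's. The lug is aluminium, 8 mm thick along y (sled y -52 to -44), 34 mm wide along x, top 75 mm above the bench.
- far_eyelet (a point): Centre of the far lug's 11 mm eyelet on its far face, where the rod tip comes out, 44 mm beyond point eyelet (sled x 77, y -8, z 55 mm). Same kind of lug, sled y -16 to -8 mm. The rack's tab goes between the two lugs. Axes as the sled's.
- rack (a joint): Sliding position of the teal rack on the sled in m: 0 when its front lower edge is on the middle of the line, negative while short of it (starts 45 to 80 mm short), positive when past it; it runs from -0.095 to +0.009 and can be moved either way. It slides with about 2 N of friction and stays where it is left.
- rack_edge (a point): Middle of the rack's front lower edge, which must meet the line. Axes as the sled's. The teal rack is a box 84 mm long (x), 110 mm wide (y), body top 70 mm above the bench, red caps to 93 mm. A 6 mm thick tab (sled y -33 to -27) sticks out 49 mm ahead of its front face, 38 to 71 mm above the bench, with a 13 mm eyelet.
- rack_back (a point): Middle of the rack's back face (towards the robot), 40 mm above the bench, 84 mm behind rack_edge: a flat upright face 110 mm wide, from 9 to 70 mm above the bench, good to push on along the sled's +x.
- rack_eyelet (a point): Centre of the 13 mm eyelet in the rack's tab, 55 mm above the bench, 32 mm ahead of rack_edge and 30 mm to its -y side; in line with the sled's eyelets when the rack is on the line. Axes as the sled's.
- rod: Loose locking rod, 139 mm long, about 65 g. Origin on its axis at the collar's front face; x towards the tip, z up at the start. Steel shaft 8 mm thick, x 0 to 60 mm (last 7 mm tapered to 4.4 mm); dark collar 22 mm across, x -4 to 0; square yellow handle 16 x 16 mm, x -79 to -4 mm. Starts lying level in its cradle, axis 50 mm above the bench.
- rod_tip (a point): End of the rod's tapered tip, 60 mm ahead of its origin. Axes as the rod's.
- rod_grip (a point): Middle of the yellow handle, 40 mm behind the rod's origin, where it can be gripped across its 16 mm width from above. Axes as the rod's.
- cradle: Fixed grey cradle: foot 130 x 46 x 8 mm (x -74 to +56 mm), origin on the bench, 15 mm behind the rod's origin at the start, x along the rod to the tip. U saddles 8 mm thick along x at x = -56 mm (26 mm wide, under the handle's end) and +41 mm (18 mm wide, under the shaft), tops 53 mm above the bench. The rod lifts straight up, 1.2 mm play each side.
- bottle: Bystander: upright white bottle, 54 mm in diameter, 150 mm tall. Origin under its centre. Not to be disturbed.
- jar: Bystander: grey-white jar with red lid, 60 mm in diameter, 72 mm tall. Origin under its centre. Not to be disturbed.
- tube_block: Bystander: small teal block of red-capped tubes, 50 x 72 mm, 78 mm tall. Origin under its centre. Not to be disturbed.
Things that resemble listed ones, but are neither listed nor needed, are in the scene too. There is more than one size of the rod; the job needs the middle-sized.

How it is judged:
On the way, in this order (a step that is already met when the one before it is completed fails the run):
1. the rack stands still with its front edge within 3 mm of the line (value of joint rack between -0.003 and 0.003 m and velocity of joint rack between -0.004 and 0.004 m/s), for 0.3 s.
2. the rod is through all three eyelets, its collar within 5 mm of the first lug (y of rod_tip in the frame of far_eyelet above 0 m and y of rod in the frame of eyelet between -0.005 and 0.0015 m and angle between the x axis of rod and the y axis of sled, either way round below 0.12 rad and x of rod in the frame of eyelet between -0.006 and 0.006 m and z of rod in the frame of eyelet between -0.006 and 0.006 m and x of rod_tip in the frame of far_eyelet between -0.006 and 0.006 m and z of rod_tip in the frame of far_eyelet between -0.006 and 0.006 m), for 0.2 s.
At the end, for the whole second after the job is handed in: Rack edge within 3 mm of the line; rod through all three eyelets, within 0.12 rad and 6 mm of their line, tip beyond the last, collar within 5 mm of the first lug; rod released and at rest; bottle, jar and tube block upright, within 15 mm of their starts (all of step 2 and value of joint rack between -0.003 and 0.003 m and linear speed of rod below 0.01 m/s and contact force between rod and the fingers below 0.05 N and distance of each of bottle, jar, tube_block from where it was at the start of the episode below 0.015 m and angle between each of bottle, jar, tube_block's own z axis and vertical below 0.15 rad); the robot touches nothing.
It fails at once if a bystander was pushed more than 20 mm or tipped over (distance of any of bottle, jar, tube_block from where it was at the start of the episode above 0.02 m or angle between any of bottle, jar, tube_block's own z axis and vertical above 0.4 rad).
It fails at once if the rod was dropped on the bench (height (world z) of rod below 0.02 m).
It also fails if it takes over 72 s, if anything falls off the work surface, if the arm or the gripper's body presses on something with over 40 N, if the wrist force passes 120 N, or if a joint passes its speed limit or range.

## Working session

There is one attempt and no reset: what is moved stays moved. The work goes in short steps, each a Python script; the robot and the scene stay as the last script left them, time stands still between calls to the robot, and variables do not carry over. Pictures are saved under pics/ and viewed, at most 10 in all, crops included, and the job is handed in when it is done.

```bash
mkdir -p pics; ls; python3 - <<'E'
from plant import *
import cv2,numpy as np
from plant import r, vision, models, telemetry
for c in ("side","top"):
    im=vision.snapshot(c); cv2.imwrite(f"pics/{c}0.png",im[:,:,::-1])
    k=vision.get_calibration(c); print(c,{a:np.round(b,4).tolist() for a,b in k.items()})
    for t in ["sled","line","eyelet","far_eyelet","rack_edge","rack_back","rack_eyelet","rod","rod_tip","rod_grip","cradle","bottle","jar","tube_block"]:
        print(t,[(np.round(d["at"],3).tolist(),round(d["score"],2)) for d in models.mark_of(t,c)][:4])
print(telemetry.current_t())
E
```

```text
pics
side {'fx': 359.2836, 'fy': 359.2836, 'cx': 262.0831, 'cy': 190.0644, 'D': [-0.0975, 0.0, 0.0, 0.0, 0.0], 'position': [0.0335, -0.6645, 0.5971], 'orientation': [-0.423, 0.8425, -0.2955, 0.1549]}
sled [([0.585, 0.12, -0.001], 0.95)]
line [([0.627, 0.112, 0.008], 0.7)]
eyelet [([0.647, 0.058, 0.055], 0.64)]
far_eyelet [([0.653, 0.102, 0.058], 0.62)]
rack_edge [([0.566, 0.122, 0.009], 0.55), ([0.416, -0.122, 0.047], 0.28)]
rack_back [([0.482, 0.135, 0.04], 0.86)]
rack_eyelet [([0.587, 0.088, 0.058], 0.77)]
rod [([0.278, -0.274, 0.014], 0.9), ([0.444, -0.173, 0.054], 0.78), ([0.329, 0.122, 0.009], 0.63)]
rod_tip [([0.321, -0.343, 0.021], 0.82), ([0.417, -0.123, 0.048], 0.61)]
rod_grip [([0.254, -0.223, 0.014], 0.8), ([0.464, -0.209, 0.054], 0.77), ([0.298, 0.121, 0.003], 0.51)]
cradle [([0.451, -0.183, -0.001], 0.83), ([0.444, -0.174, 0.049], 0.33)]
bottle [([0.417, -0.051, 0.002], 0.62)]
jar [([0.625, -0.252, 0.002], 0.59)]
tube_block [([0.495, -0.376, 0.004], 0.79), ([0.653, 0.102, 0.058], 0.54)]
top {'fx': 347.9017, 'fy': 347.9017, 'cx': 259.0953, 'cy': 184.8303, 'D': [0.0271, 0.
[... 189 characters left out ...]
, 0.122, 0.01], 0.93)]
eyelet [([0.648, 0.057, 0.055], 0.61)]
far_eyelet [([0.658, 0.102, 0.052], 0.58)]
rack_edge [([0.56, 0.123, 0.007], 0.87)]
rack_back [([0.481, 0.139, 0.04], 0.93)]
rack_eyelet [([0.587, 0.096, 0.052], 0.72)]
rod [([0.279, -0.276, 0.016], 0.75), ([0.324, 0.125, 0.011], 0.65), ([0.445, -0.173, 0.05], 0.6)]
rod_tip [([0.319, -0.354, 0.021], 0.79), ([0.417, -0.122, 0.052], 0.61), ([0.378, 0.119, 0.012], 0.53)]
rod_grip [([0.252, -0.225, 0.014], 0.98), ([0.463, -0.21, 0.055], 0.55), ([0.292, 0.119, 0.01], 0.5)]
cradle [([0.453, -0.184, 0.001], 0.73)]
bottle [([0.42, -0.048, -0.002], 0.55)]
jar [([0.619, -0.251, 0.001], 0.91)]
tube_block [([0.489, -0.378, -0.002], 0.85)]
1.5
```

View pics/top0.png

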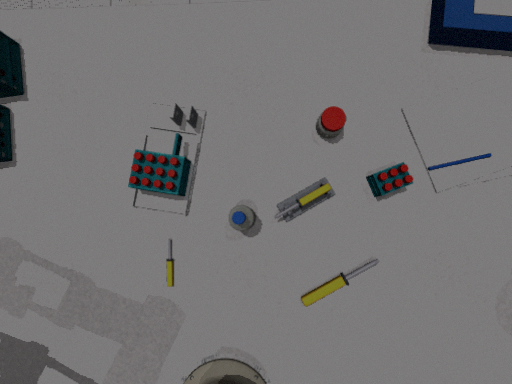

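View pics/side0.png

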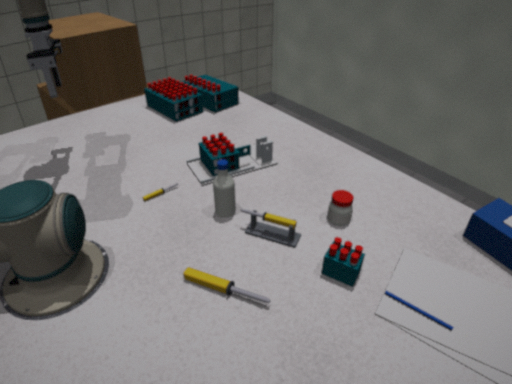

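Both views agree. The mid-size rod is in the grey cradle, handle at top ≈(313,195) and side ≈(280,219). The look-alike at (340,288) is larger and the one at (170,262) smaller. The rack sits on its sled at ≈(160,170), with the lugs at (178,115) and (193,117), and the bottle is at (240,217). I'll fit the sled pose from all the marks and push the rack to a few mm short of the line.

```bash
cat > h.py <<'E'
import numpy as np, cv2
from scipy.optimize import least_squares
from scipy.spatial.transform import Rotation as R
from plant import r, gripper_to, inverse_kinematics, vision, models, telemetry
S={"sled":(0,0),"line":(.045,0),"eyelet":(.077,-.052),"far_eyelet":(.077,-.008)}
K={"rack_edge":(.045,0),"rack_back":(-.039,0),"rack_eyelet":(.077,-.03)}
RD={"rod":(0,0),"rod_tip":(.06,0),"rod_grip":(-.04,0),"cradle":(-.015,0)}
def marks(names,near,cams=("side","top"),rad=.1):
    out=[]
    for c in cams:
        vision.snapshot(c)
        for n in names:
            for d in models.mark_of(n,c):
                if np.hypot(*(np.array(d["at"][:2])-near))<rad: out.append((n,c,np.array(d["at"]))); break
    return out
def rot2(a): return np.array([[np.cos(a),-np.sin(a)],[np.sin(a),np.cos(a)]])
def fit(ms,p0,slide=False):
    def f(p):
        e=[]
        for n,c,at in ms:
            l=np.array({**S,**K,**RD}[n],float)
            if n in K: l=l+[p[3],0]
            e.append(at[:2]-p[:2]-rot2(p[2])@l)
        return np.ravel(e)
    s=least_squares(f,p0,loss="soft_l1",f_scale=.004)
    return s.x, f(s.x).reshape(-1,2)
def quat(a):
    """tool down, tool y at world angle a (mod pi), choosing the half turn with the smaller wrist angle"""
    M=np.array([[-np.sin(a),np.cos(a),0],[np.cos(a),np.sin(a),0],[0,0,-1]]).T
    q=R.from_matrix(M).as_quat(); return q[[3,0,1,2]]
def best(pos,a):
    c=[(abs(j[5]),q) for q in (quat(a),quat(a+np.pi)) if (j:=inverse_kinematics(pos,q)) is not None]
    return min(c,key=lambda t:t[0])[1]
E
sed -i 's/M=np.array.*/y=np.array([np.cos(a),np.sin(a),0]); z=np.array([0,0,-1.]); M=np.stack([np.cross(y,z),y,z],1)/' h.py
cat > p1.py <<'E'
from h import *
ms=marks([*S,*K],(.58,.11))
p,e=fit(ms,[.583,.122,-.18,-.065])
for m,x in zip(ms,e): print(m[0],m[1],np.round(x*1e3,1))
print("sled",np.round(p,4)); 
mr=marks(RD,(.445,-.175))
g,e=fit(mr,[.445,-.173,2.06]); print("rod",np.round(g,4),np.round(e*1e3,1).tolist())
np.savez("pose.npz",p=p,g=g)
W=lambda x,y,z:[*(p[:2]+rot2(p[2])@[x,y]),z]
xb=p[3]-.039   # back face in sled x
q=best(W(xb-.05,0,.2),p[2]+np.pi/2)
gripper_to(0.0)
r.move_to(W(xb-.05,0,.2),q); r.move_l(W(xb-.05,0,.055),vel=.2)
f0=telemetry.current_wrist_force(); print("f0",np.round(f0,2))
hit=r.move_l(W(xb+.01,0,.055),vel=.03,guard=1.2)
t=np.array(telemetry.current_ee_pos()); ts=rot2(-p[2])@(t[:2]-p[:2])
print("hit",hit,"tool sled x - back est",ts-[xb,0],telemetry.current_wrist_force(),telemetry.current_t())
E
python3 p1.py
```

```text
sled side [4.6 0.8]
line side [ 1.  -5.1]
eyelet side [-0.4  1.7]
far_eyelet side [-2.4 -4.8]
rack_edge side [ 1.2 -0.4]
rack_eyelet side [-0.5 -1.2]
sled top [-0.9 -2.1]
line top [3.  3.7]
eyelet top [-22.3  60.3]
far_eyelet top [1.3 1.3]
rack_edge top [-1.1 -5.3]
rack_eyelet top [-0.   3.3]
sled [ 0.5804  0.1239 -0.1821 -0.0627]
rod [ 0.4445 -0.1715  2.0345] [[-1.2, -1.4], [1.1, -1.0], [1.9, -0.2], [-3.9, 1.4], [0.0, -0.5], [0.5, -0.2], [0.6, 2.1]]
f0 [-0.16  1.05 -0.46]
hit True tool sled x - back est [-1.02175833e-02 -7.50014690e-05] [ 0.82014302 -0.21039314  0.01860461] 8.025
```

```bash
cat > p2.py <<'E'
from h import *
d=np.load("pose.npz"); p=d["p"]; W=lambda x,y,z:[*(p[:2]+rot2(p[2])@[x,y]),z]
t=np.array(telemetry.current_ee_pos()); ts=rot2(-p[2])@(t[:2]-p[:2])
x1=ts[0]+.057
r.move_l(W(x1,0,.055),vel=.04); r.hold(.3)
print(telemetry.current_wrist_force())
t=np.array(telemetry.current_ee_pos()); x1=(rot2(-p[2])@(t[:2]-p[:2]))[0]
r.move_l(W(x1-.06,0,.055),vel=.2); r.move_l(W(x1-.06,0,.25),vel=.3)
ims={c:vision.snapshot(c) for c in("top","side")}
for c in ims: cv2.imwrite(f"pics/{c}2.png",ims[c][:,:,::-1])
for k in range(1):
    ms=marks([*S,*K],(.6,.11),rad=.12)
    s,e=fit(ms,[*p[:3],-.006])
    for m,x in zip(ms,e): print(m[0],m[1],np.round(x*1e3,1))
    print("sled",np.round(s,4))
np.savez("pose2.npz",p=p,s=s,g=d["g"],x1=x1)
# crops with model projected
def proj(c,pts,pp):
    k=vision.get_calibration(c); qd=k["orientation"]; M=R.from_quat([qd[1],qd[2],qd[3],qd[0]]).as_matrix()
    w=np.array([[*(pp[:2]+rot2(pp[2])@a[:2]),a[2]] for a in pts])
    rv,_=cv2.Rodrigues(M.T); Kc=np.array([[k["fx"],0,k["cx"]],[0,k["fy"],k["cy"]],[0,0,1]])
    return cv2.projectPoints(w,rv,-M.T@np.array(k["position"]),Kc,np.array(k["D"]))[0][:,0]
tiles=[]
for c in("top","side"):
    u=proj(c,[(.06,-.03,.04)],s)[0]; x0,y0=int(u[0])-32,int(u[1])-28; z=11
    im=cv2.resize(np.ascontiguousarray(ims[c][y0:y0+50,x0:x0+65,::-1]),None,fx=z,fy=z,interpolation=cv2.INTER_CUBIC)
    for a,b,h,col in [((.094,-.06),(.094,0),.075,(0,0,255)),((.045,-.056),(.045,.056),.008,(0,255,0)),((.06,-.052),(.094,-.052),.075,(255,0,0)),((.06,-.008),(.094,-.008),.075,(255,0,0))]:
        v=(proj(c,[(*a,h),(*b,h)],s)-[x0,y0]+.5)*z
        cv2.line(im,*[tuple(int(i) for i in w) for w in v],col,1)
    tiles.append(im)
cv2.imwrite("pics/c2a.png",tiles[0]); cv2.imwrite("pics/c2b.png",tiles[1]); print(telemetry.current_t())
E
python3 p2.py
```

```text
[-1.90481138 -0.27808734 -0.48944455]
sled side [3.8 1.4]
line side [-1.  -1.6]
eyelet side [-0.6 -3.2]
far_eyelet side [-2.9  1.1]
rack_edge side [ 1.7 -2.6]
rack_back side [ 3.8 -7.8]
rack_eyelet side [-21.2  33.3]
sled top [-1.1  2.5]
eyelet top [ 0.2 -1.2]
far_eyelet top [ 2.1 -0.2]
rack_back top [-1.1  0.8]
rack_eyelet top [0.8 1.9]
sled [ 0.5813  0.1235 -0.1659 -0.0067]
12.075
```

View pics/c2a.png

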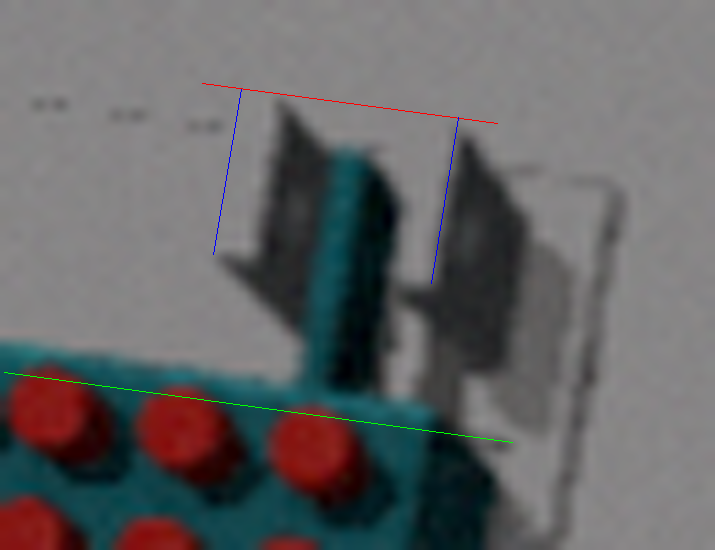

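View pics/c2b.png

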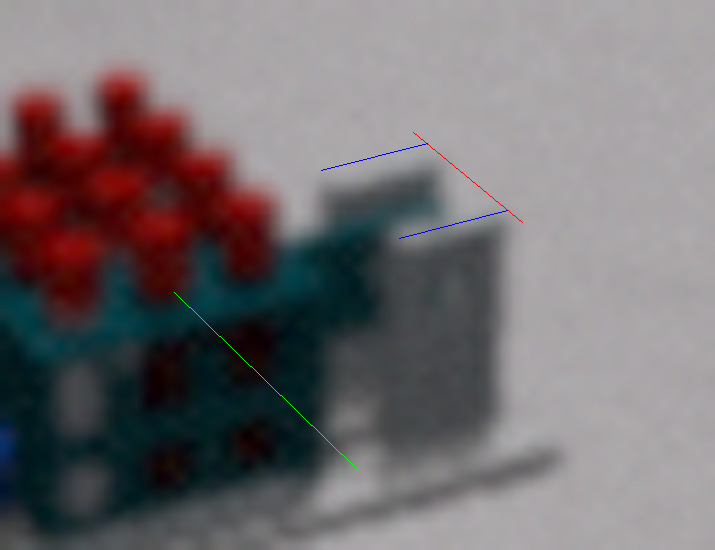

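The crop shows lug tips at (282,100) and (463,132) and the tab tip at (350,150). That puts the tab about 7 mm short, matching the fit (-6.7 mm). I'll measure it from edge profiles and then finish the push.

```bash
sed -n '/^def proj/,/return cv2/p' p2.py >> h.py
cat >> h.py <<'E'
def edge(im,c,y,z,pp,chan,x0=.07,x1=.115):
    """sled x where the profile along x at (y,z) falls half way from object to background"""
    xs=np.arange(x0,x1,.0005); v=0
    for dy in(-.0015,0,.0015):
        u=proj(c,[(x,y+dy,z) for x in xs],pp).astype(np.float32)
        v=v+cv2.remap(chan(im.astype(np.float32)),u[:,0][None],u[:,1][None],cv2.INTER_CUBIC)[0]
    a,b=np.median(v[:12]),np.median(v[-14:]); s=(v-b)/(a-b)
    i=np.where((s[:-1]>=.5)&(s[1:]<.5))[0][-1]
    return xs[i]+.0005*(s[i]-.5)/(s[i]-s[i+1])
teal=lambda im: im[:,:,1]-im[:,:,0]
dark=lambda im: im.sum(2)
def gap(im,pp):
    t=[edge(im,"top",-.030,.071,pp,teal,x0=.065)]
    l=[edge(im,"top",y,z,pp,dark) for y in(-.052,-.016) for z in(.066,.070)]
    return np.array(t),np.array(l)
E
python3 - <<'E'
from h import *
d=np.load("pose2.npz"); pp=(d["p"][:3]+d["s"][:3])/2
im=cv2.imread("pics/top2.png")[:,:,::-1]
for o in (-.002,0,.002):
    P=pp.copy(); P[:2]+=rot2(pp[2])@[0,o]
    try: t,l=gap(im,P); print(o,np.round(t*1e3,1),np.round(l*1e3,1))
    except Exception as e: print(e)
print(pp,telemetry.current_t())
E
```

```text
-0.002 [85.6] [92.3 92.1 91.9 91.9]
0 [86.1] [93.7 92.9 93.4 93.3]
0.002 [86.3] [94.3 93.7 95.  94.6]
[ 0.58085476  0.12369707 -0.17402811] 12.075
```

```bash
cat > p3.py <<'E'
from h import *
d=np.load("pose2.npz"); p=d["p"]; x1=float(d["x1"]); W=lambda x,y,z:[*(p[:2]+rot2(p[2])@[x,y]),z]
pp=(d["p"][:3]+d["s"][:3])/2
r.move_l(W(x1-.06,0,.055),vel=.3); r.move_l(W(x1-.01,0,.055),vel=.2)
r.move_l(W(x1+.0068,0,.055),vel=.02); r.hold(.3)
r.move_l(W(x1-.06,0,.055),vel=.2); r.move_l(W(x1-.06,0,.25),vel=.3)
im=vision.snapshot("top"); cv2.imwrite("pics/top3.png",im[:,:,::-1])
for o in (-.001,0,.001):
    P=pp.copy(); P[:2]+=rot2(pp[2])@[0,o]
    t,l=gap(im,P); print(o,np.round(t*1e3,1),np.round(l*1e3,1))
ms=marks([*S,*K],(.6,.11),rad=.12); s,e=fit(ms,[*pp,0]); print(np.round(s,4))
print([(m[0],m[1],np.round(x*1e3,1).tolist()) for m,x in zip(ms,e)])
np.savez("pose3.npz",p=p,s=s,pp=pp,g=d["g"],x1=x1)
u=proj("top",[(.06,-.03,.04)],pp)[0]; x0,y0=int(u[0])-32,int(u[1])-28
cv2.imwrite("pics/c3.png",cv2.resize(np.ascontiguousarray(im[y0:y0+50,x0:x0+65,::-1]),None,fx=11,fy=11,interpolation=cv2.INTER_CUBIC))
print(telemetry.current_t())
E
python3 p3.py
```

```text
-0.001 [92.9] [93.  92.5 92.8 92.5]
0 [92.9] [93.6 92.9 93.5 93.3]
0.001 [92.9] [94.  93.3 94.2 94.1]
[ 0.582   0.1235 -0.1813  0.0011]
[('sled', 'side', [4.1, 3.8]), ('line', 'side', [-0.7, -1.1]), ('eyelet', 'side', [0.0, -0.8]), ('far_eyelet', 'side', [-0.3, -0.9]), ('rack_edge', 'side', [-1.7, -2.1]), ('rack_back', 'side', [3.1, -6.5]), ('rack_eyelet', 'side', [-0.9, -0.5]), ('sled', 'top', [-1.0, 0.3]), ('line', 'top', [-0.2, 5.3]), ('eyelet', 'top', [-1.5, -3.6]), ('far_eyelet', 'top', [1.0, 1.8]), ('rack_edge', 'top', [-1.1, -0.6]), ('rack_back', 'top', [-1.1, 0.9]), ('rack_eyelet', 'top', [1.7, 4.2])]
16.7
```

View pics/c3.png

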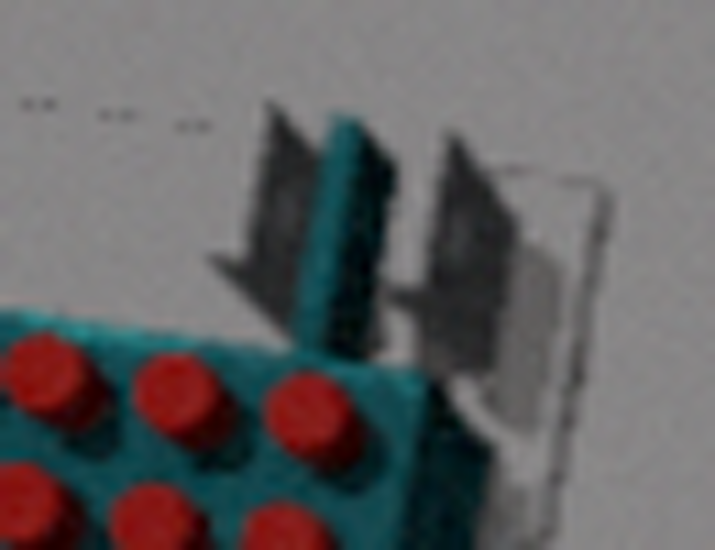

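The tab tip (345,115) now lines up with the lug tips, so the rack is on the line to within about 1 mm. Next I'll pick up the rod.

```bash
cat > p4.py <<'E'
from h import *
d=np.load("pose3.npz"); g=d["g"]; sp=(2*d["pp"]+d["s"][:3])/3; print(sp)
W=lambda x,y,z:[*(sp[:2]+rot2(sp[2])@[x,y]),z]
G=lambda x,z:[*(g[:2]+rot2(g[2])@[x,0]),z]
dl=sp[2]+np.pi/2-g[2]; pre=W(.077,-.052-.125,.20)
best_=None
for a in (g[2]+np.pi/2,g[2]-np.pi/2):
    j1=inverse_kinematics(G(-.04,.2),quat(a)); j2=inverse_kinematics(pre,quat(a+dl))
    if j1 is None or j2 is None: continue
    m=max(abs(j1[5]),abs(j2[5])); print(a,m)
    if best_ is None or m<best_[0]: best_=(m,a)
a=best_[1]
r.move_to(G(-.04,.25),quat(a)); gripper_to(.05); r.move_l(G(-.04,.056),vel=.15)
gripper_to(0,f_grip=25); print("open",telemetry.current_opening(),telemetry.current_finger_force())
r.move_l(G(-.04,.22),vel=.15); print("open",telemetry.current_opening())
r.move_l(W(.077,-.177,.22),rot=quat(a+dl),vel=.2)
r.move_l(W(.077,-.177,.061),vel=.15)
np.savez("ins.npz",sp=sp,a=a+dl)
for c in("top","side"):
    im=vision.snapshot(c); cv2.imwrite(f"pics/{c}4.png",im[:,:,::-1])
    for n in("rod","rod_tip","rod_grip","eyelet","far_eyelet"):
        print(c,n,[np.round(1e3*(rot2(-sp[2])@(np.array(m["at"][:2])-sp[:2])),1).tolist()+[round(m["at"][2]*1e3)] for m in models.mark_of(n,c) if np.hypot(*(np.array(m["at"][:2])-W(.077,-.1,0)[:2]))<.12])
ts=[]
for c in("top","side"):
    im=cv2.imread(f"pics/{c}4.png"); u=proj(c,[(.077,-.08,.055)],sp)[0].astype(int)
    ts.append(cv2.resize(im[u[1]-33:u[1]+33,u[0]-25:u[0]+25].copy(),None,fx=8,fy=8,interpolation=cv2.INTER_CUBIC))
cv2.imwrite("pics/c4.png",np.hstack(ts)); print(telemetry.current_t())
E
python3 p4.py
```

```text
[ 0.58123432  0.12362015 -0.17643758]
0.46373611260120295 1.0225578606017462
open 0.01580494877209491 24.900182783603668
open 0.015834558001896676
top rod [[74.9, -138.6, 52]]
top rod_tip [[80.6, -10.5, 52], [78.1, -74.7, 56]]
top rod_grip [[78.5, -175.6, 58]]
top eyelet [[77.7, -54.4, 55]]
top far_eyelet [[81.2, -6.1, 53]]
side rod [[77.4, -139.1, 57]]
side rod_tip [[77.3, -81.4, 53], [45.1, -1.8, 8]]
side rod_grip [[76.8, -177.2, 60]]
side eyelet [[75.2, -50.6, 52]]
side far_eyelet [[75.4, -11.3, 58]]
25.275
```

View pics/c4.png

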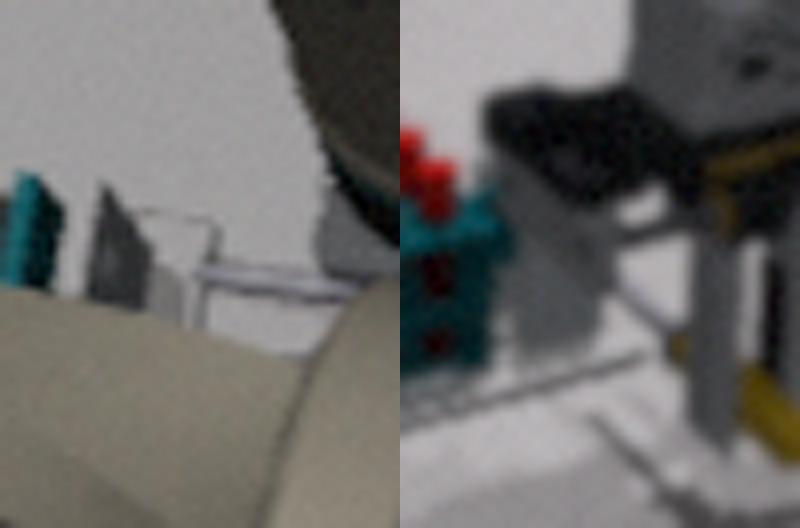

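Opening is 15.8 mm, so the rod is held. Its tip at crop (205,272) points at the first lug's face around (120,250), and the marks put it within about 2 mm of the eyelet axis. I'll insert it with a force guard.

```bash
cat > p5.py <<'E'
from h import *
d=np.load("ins.npz"); sp=d["sp"]
W=lambda x,y,z:[*(sp[:2]+rot2(sp[2])@[x,y]),z]
loc=lambda: rot2(-sp[2])@(np.array(telemetry.current_ee_pos())[:2]-sp[:2])
F=lambda: rot2(-sp[2])@np.array(telemetry.current_wrist_force())[:2]
hit=False
print("F0",np.round(F(),2))
for y in (-.140,-.120,-.105,-.095,-.088):
    hit=r.move_l(W(.077,y,.061),vel=.03,guard=6)
    print(hit,np.round(1e3*loc(),1),"F",np.round(F(),1),round(telemetry.current_wrist_force()[2],1))
    if hit: break
print(telemetry.current_opening(),telemetry.current_t())
E
python3 p5.py
```

```text
F0 [-0.36  0.35]
False [  77.  -140.2] F [-0.2 -0.3] -0.9
False [  77. -120.] F [0.2 0.6] -1.1
False [  76.9 -104.9] F [1.1 0.4] -0.3
False [ 77.  -94.8] F [ 0.2 -0.9] -0.4
True [ 76.7 -92.3] F [ 0.9 -0.9] -0.3
0.015662608028045488 28.8417
```

```bash
cat > p6.py <<'E'
from h import *
d=np.load("ins.npz"); sp=d["sp"]
W=lambda x,y,z:[*(sp[:2]+rot2(sp[2])@[x,y]),z]
gripper_to(.05); r.hold(.3)
p=np.array(telemetry.current_ee_pos())
r.move_l([p[0],p[1],.22],vel=.15); r.move_l(W(-.05,-.30,.3),vel=.3); r.hold(.3)
im={c:vision.snapshot(c) for c in("top","side")}
for c in im:
    for n in("rod","rod_tip","rack_eyelet","eyelet"):
        print(c,n,[np.round(1e3*(rot2(-sp[2])@(np.array(m["at"][:2])-sp[:2])),1).tolist()+[round(m["at"][2]*1e3)] for m in models.mark_of(n,c) if np.hypot(*(np.array(m["at"][:2])-W(.077,-.05,0)[:2]))<.1])
ts=[]
for c in im:
    u=proj(c,[(.077,-.06,.055)],sp)[0].astype(int)
    ts.append(cv2.resize(im[c][u[1]-33:u[1]+33,u[0]-25:u[0]+25,::-1].copy(),None,fx=8,fy=8,interpolation=cv2.INTER_CUBIC))
cv2.imwrite("pics/c6.png",np.hstack(ts)); print(telemetry.current_t())
try: t,l=gap(im["top"],d["sp"]); print(np.round(t*1e3,1),np.round(l*1e3,1))
except Exception as e: print(e)
E
python3 p6.py
```

```text
top rod [[76.9, -52.0, 53]]
top rod_tip [[73.4, 8.5, 59]]
top rack_eyelet [[77.0, -24.1, 53]]
top eyelet [[76.1, -53.6, 59]]
side rod [[74.7, -54.4, 56]]
side rod_tip []
side rack_eyelet [[76.9, -31.9, 60]]
side eyelet [[77.2, -51.6, 54]]
32.8667
[92.6] [93.  92.5 92.9 92.6]
```

View pics/c6.png

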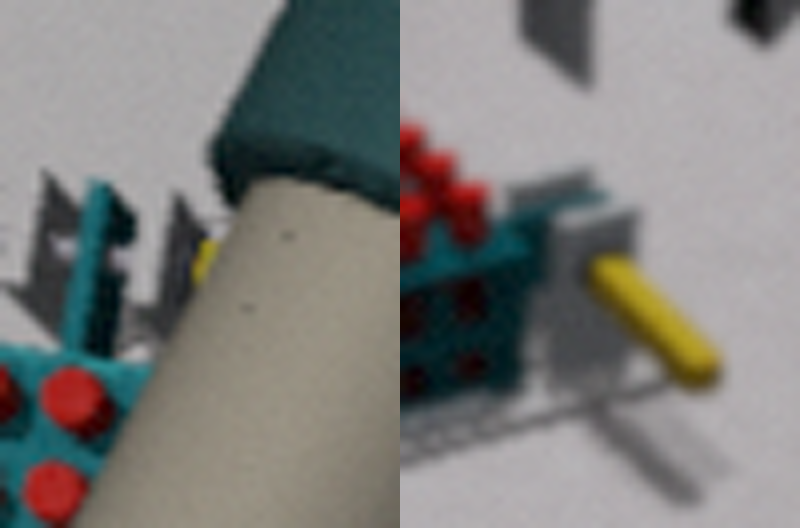

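The shaft shows between the tab and both lugs (top crop, (65,245) and (118,255)). The handle is against the first lug at (600,265), and the tab is still aligned with the lugs. The rod is released and the arm is clear.

```bash
python3 -c "
from plant import r
print(r.sign_off())"
```

```text
the job is handed in; nothing more can be done
None
```

The rack is on the line to within about 1 mm, and the rod is through all three eyelets with its collar against the first lug and released. The job was handed in at about 33 s of the 72 s allowed; no verdict came back, and I did not re-measure the bottle, jar and tube block at the end, though the arm was kept clear of them.

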